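# Heft the cases to find the calibration weight and put it on the balance

## Robot

A 6-joint arm with a two-finger parallel gripper is mounted at the origin on a cart in front of the work surface, level with it; the furniture and walls round the work are solid. World frame = base frame: x ahead of the robot, y to its left, z up, the work surface at z = 0. Lengths are in m, angles in rad, forces in N, time in s.
With the tool pointing down it reaches from about 0.375 to 0.975 m from the base axis. Payload 3.8 kg.
Tool frame: the origin (TCP) lies at the very end of the fingers, on their centre line; the grasp point (between the pads) lies 19 mm behind it; z points along the fingers, y is the line along which they close (so a half turn about z gives the same grasp; the last joint's range is limited). The gripper opens to 85 mm and grips with 20 to 120 N. Pads are 22 mm wide; open, the fingers measure 114 mm over their backs; the gripper's body (76 mm by 85 mm) begins 54 mm behind the grasp point. The pads swing forward as they close: fully open they stand 13 mm farther back than shut.
Start: joints at [-1.366, 0.264, 1.604, -0, 1.274, -0.037], TCP at [0.162, -0.655, 0.231] pointing down, gripper open.
Joint ranges: [-2.63, 2.63], [-0.94, 2.18], [0.31, 2.57], [-1.31, 4.45], [0, 2.66], [-2.55, 2.55]. Speed limits (rad/s): [2.57, 2.57, 3.14, 3.14, 3.14, 3.14].

## Interface

Orientations are given as a rotation vector (axis times angle).
In Python, from workcell import monitor, viewer, workorder gives the robot as it stands.
- The arm moves only by the tool jog_arm, never from a script. Its argument "commands" is a list of rows, each an object with "travel": the shift along the tool's x, y, z in mm, a list of three; "rot": the turn, a rotation vector about the tool's x, y, z in degrees, a list of three; "claw": the closure in counts, from 0 (fully open) to 255 (shut). A call has exactly 5 rows; each row shifts and turns the commanded pose from where the row before left it, along the tool's axes as they then stand; what a row does not reach is not made up. A row lasts 1/10 s, in which the tool goes at most 50 mm and 8.59 degrees, less where a joint would pass 70% of its speed; a pose out of reach is approached as far as the arm can. A call is refused whole if a number of a shift passes 50 or a number of a turn 8.59, either way. A call with a gripper value outside its range is refused whole. The fingers move at their own pace and stop on an object; "force" is the grip in N (left out, the last holds). Time passes only in rows, so rows that do not move let the fingers close, or fill a call up. It gives the time, the measured TCP pose, the force, the opening and the grip force at its end, in the units of the state.
- monitor.read_state(): the state, without advancing time (a new reading comes with each control period).
- viewer.read_camera(name): name is "side" or "top"; returns a dict with "color" (400x640x3 uint8, blue, green, red), "camera_matrix" (3x3 intrinsics, pixels), "k1" (the pictures are not rectified: a ray, as slopes to the right and down, at radius r is drawn at 1 + k1 r^2 times it, then the intrinsics apply), "R" (3x3) and "t" (3): a world point X has camera coordinates R X + t. Camera axes: x right, y down, z forward; pixel columns grow to the right and rows downward; lengths in m; the calibration is good to about 2 mm. A picture is of the moment at which its call begins. There is no depth.
- workorder.finish_job(): hands the job in; it is judged then, once.
The state is a dict: "time": time; "q": joint angles; "joint_vel": joint speeds; "joint_torque": joint torques, N m; "tool_pos": TCP position; "tcp_rot": TCP orientation; "wrist_force": force on the tool from outside, world axes, zero at the start; "torque": the same for the moment, N m; "width": opening from 0.0 (shut) to 1.0 (fully open); "grip_force": force on a finger pad.
Only numpy, scipy, OpenCV 4.12 (cv2) and the standard library are available. Lean on these libraries where they do the work, as an engineer would, in place of code of your own. Each camera call takes 0.05 s, during which the arm holds its last target. There are 200 camera calls.

## Task

One of the three identical closed boxes with blue lids holds a steel calibration weight, the two others only plastic spacers: lift them, closed, to feel which is the heavy one, and set each back where it stood. Take the lid off the heavy box alone and lay it on the bench, then lift the weight out and set it on the steel pan of the balance. Keep the other two boxes closed.

Things in the scene. Friction and masses are not known exactly. Their poses are not given: they have to be found in the camera images.
- pan: round steel pan (104 mm across, 5 mm thick) of a white laboratory balance, fixed on the bench at the right of the boxes; the balance's housing is 180 x 136 mm, 44 mm high, with a dark display on the robot's side. Origin: middle of the pan's upper face, 55 mm above the bench; z up.
- box_1: grey lower part of one of three identical closed boxes (any of them may be the heavy one): 112 (x) x 56 (y) x 26 mm high, walls and floor 3 mm, open at the top under its loose blue lid; 50 mm high with lid. Origin: centre of the underside. Lift the closed box by this grey part, across the 56 mm width. Closed weight: 150 g with a spacer, about 450 g (420 to 465) with the steel weight.
- box_2: second box, same as box_1. In the middle of each box one smooth upright cylinder, 34 mm in diameter and 40 mm high, stands loose on the floor (3 mm above the origin) in a 38 mm hole of a black insert whose top is 11 mm above the origin. With the lid off it rises 17 mm above the grey rim; grip its upper part. Steel weight: 270 to 315 g; white plastic spacer: 20 g.
- box_3: third box, same as box_1 and box_2 in size, look and possible contents
- lid_1: loose blue lid of box_1, 40 g: a cap 110 (x) x 54 (y) x 24 mm high, hollow below, white label on top. It rests on the grey rim, 26 mm above the bench, a 5 mm lip reaching into the box, and comes off straight up, gripped across its 54 mm width above the grey part. Origin: middle of its lower edge, 24 mm below its top (the lip reaches 5 mm lower).
- lid_2: loose blue lid of box_2, same as lid_1. The bench left of the boxes (x 0.41 to 0.57, y 0.28 to 0.40) is free to lay a lid on.
- lid_3: loose blue lid of box_3, same as lid_1

How it is judged:
By the outcome, as a careful person would: the job done as asked, in the order asked, and still so for the second after the job is handed in, with the robot touching nothing.
It also fails if it takes over 67 s, if anything falls off the work surface, if the arm or the gripper's body presses on something with over 40 N, if the wrist force passes 120 N, or if a joint passes its speed limit or range.

## Working session

There is one attempt and no reset: what is moved stays moved. The work goes in short steps, Python scripts to look and compute and a tool call to move; the robot and the scene stay as the last step left them, time stands still between calls to the robot, and variables do not carry over. Pictures are saved under pics/ and viewed, at most 10 in all, crops included, and the job is handed in when it is done.

Besides the shell and the picture viewer there is one more tool, called after "Emit:" as name(argument=value, ...), one argument or row to a line, values as JSON. jog_arm: Moves the arm, as the interface text tells. Its arguments: {"type":"object","properties":{"commands":{"type":"array","items":{"type":"object","properties":{"travel":{"type":"array","items":{"type":"number"}},"rot":{"type":"array","items":{"type":"number"}},"claw":{"type":"number"}}}},"force":{"type":"number"}},"required":["commands"]}

```bash
mkdir -p pics; ls; python3 - <<'E'
from workcell import monitor, viewer
import cv2
s=monitor.read_state(); print({k:(v if not hasattr(v,'round') else v) for k,v in s.items()})
for n in("top","side"):
    c=viewer.read_camera(n); cv2.imwrite(f"pics/{n}0.png",c["color"]); print(n,c["camera_matrix"],c["k1"],c["R"],c["t"])
E
```

```text
pics
{'time': 0.0, 'q': array([-1.36591315e+00,  2.64790775e-01,  1.60538194e+00, -1.57381115e-06,
        1.27370844e+00, -3.69143702e-02]), 'joint_vel': array([ 0.00180205, -0.00010351, -0.00075456, -0.00088601, -0.0015453 ,
        0.00058742]), 'joint_torque': array([-9.43124105e-04, -5.15118134e+01, -3.67311215e+01, -1.78331743e-04,
        1.29240294e-02, -1.74841500e-05]), 'tool_pos': array([ 0.16146545, -0.65464273,  0.2299324 ]), 'tcp_rot': array([-3.11639728e+00, -3.78615821e-01,  3.03683720e-04]), 'wrist_force': array([ 0.60088711, -0.40120333,  0.69443304]), 'torque': array([-0.00374073, -0.00854041, -0.04592334]), 'grip_force': 0.0, 'width': 0.9987144340493644}
top [[478.90742426   0.         320.12064144]
 [  0.         478.90742426 208.99727597]
 [  0.           0.           1.        ]] -0.014161794387131093 [[ 0.02555987 -0.99966825 -0.00317575]
 [-0.98332123 -0.02456941 -0.18021019]
 [ 0.18007237  0.00772893 -0.983623  ]] [-0.07593849  0.50259889  1.08053309]
side [[390.16532053   0.         319.71716054]
 [  0.         390.16532053 196.66582704]
 [  0.           0.           1.        ]] 0.03365504744366817 [[-0.99332303 -0.1152618   0.00490752]
 [-0.07184894  0.58479001 -0.80799651]
 [ 0.09026127 -0.80295414 -0.58916683]] [0.52038773 0.10602467 0.7949799 ]
```

View pics/top0.png

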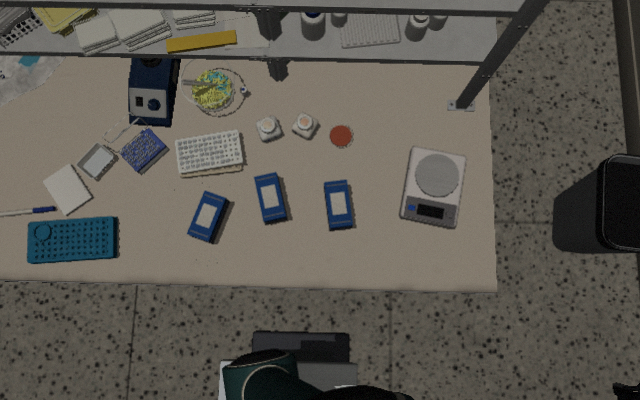

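View pics/side0.png

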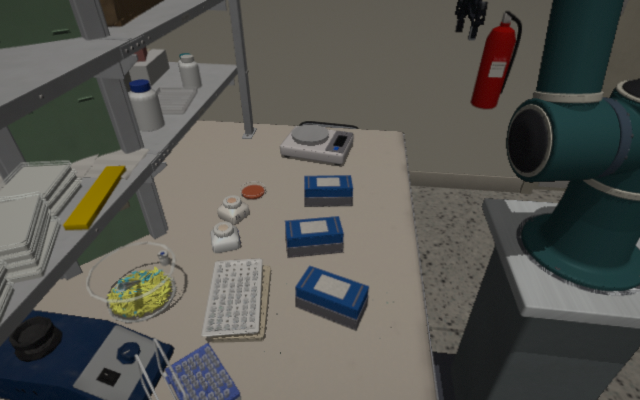

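The top view shows three blue lids at about (208,216), (270,198) and (339,205), and the pan at (436,175). The side view agrees, and a shelf stands over the back. I'll enlarge a crop next.

```bash
cat > h.py <<'E'
import numpy as np, cv2
from workcell import monitor, viewer
def pix2w(c,uv,z):
    K=c["camera_matrix"]; d=(np.asarray(uv,float).reshape(-1,2)-K[:2,2])/np.diag(K)[:2]
    s=d.copy()
    for _ in range(8): s=d/(1+c["k1"]*(s**2).sum(1,keepdims=True))
    R,t=c["R"],c["t"]; r=np.c_[s,np.ones(len(s))]@R; o=-R.T@t
    return o+r*((z-o[2])/r[:,2])[:,None]
def w2pix(c,X):
    p=np.atleast_2d(X)@c["R"].T+c["t"]; s=p[:,:2]/p[:,2:]; s=s*(1+c["k1"]*(s**2).sum(1,keepdims=True))
    return s*np.diag(c["camera_matrix"])[:2]+c["camera_matrix"][:2,2]
E
python3 - <<'E'
from h import *
c=viewer.read_camera("top"); im=c["color"]
cv2.imwrite("pics/crop1.png",cv2.resize(im[160:250,180:360],None,fx=4.4,fy=4.4,interpolation=cv2.INTER_CUBIC))
cv2.imwrite("pics/crop2.png",cv2.resize(im[140:235,395:475],None,fx=6,fy=6,interpolation=cv2.INTER_CUBIC))
hsv=cv2.cvtColor(im,cv2.COLOR_BGR2HSV).astype(int)
m=((hsv[...,1]<60)&(hsv[...,2]>130)).astype(np.uint8)
for b in [(185,235,190,245),(250,295,170,225),(320,360,175,232)]:
    sub=np.zeros_like(m); sub[b[2]:b[3],b[0]:b[1]]=m[b[2]:b[3],b[0]:b[1]]
    n,l,st,ce=cv2.connectedComponentsWithStats(sub)
    # component nearest the window middle = label
    k=1+np.argmin([np.hypot(*(ce[i]-[(b[0]+b[1])/2,(b[2]+b[3])/2]))-0.05*st[i,4] for i in range(1,n)])
    ys,xs=np.nonzero(l==k); W=pix2w(c,np.c_[xs,ys],.05)[:,:2]
    r=cv2.minAreaRect((W*1000).astype(np.float32)); ev,V=np.linalg.eigh(np.cov(W.T))
    a=V[:,1]*np.sign(V[0,1])
    print(len(xs),ce[k],W.mean(0).round(4),[np.round(q,1) for q in r],"axis deg",np.degrees(np.arctan2(a[1],a[0])).round(1))
E
```

```text
260 [205.83461538 215.08076923] [0.4824 0.2037] [array([482.5, 203.9]), array([30.1, 48. ]), np.float64(71.9)] axis deg -17.0
255 [269.23137255 196.02352941] [0.5316 0.0573] [array([531.8,  57.3]), array([47.9, 30. ]), np.float64(14.5)] axis deg 15.2
257 [337.83268482 203.06614786] [ 0.5188 -0.1044] [array([ 518.8, -104.4]), array([47.7, 29.9]), np.float64(8.4)] axis deg 8.8
```

View pics/crop1.png

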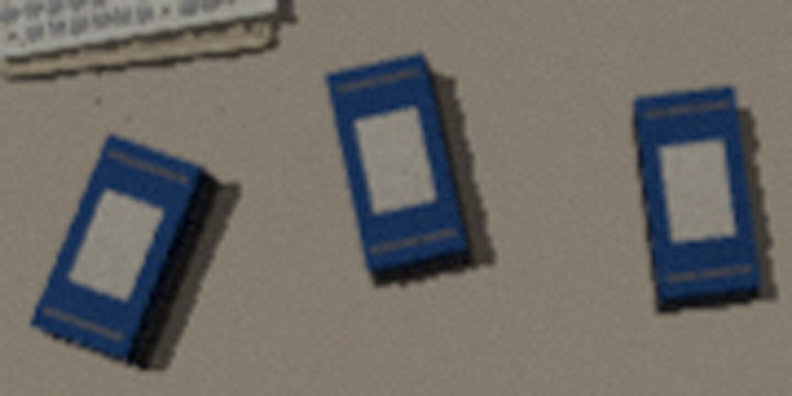

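View pics/crop2.png

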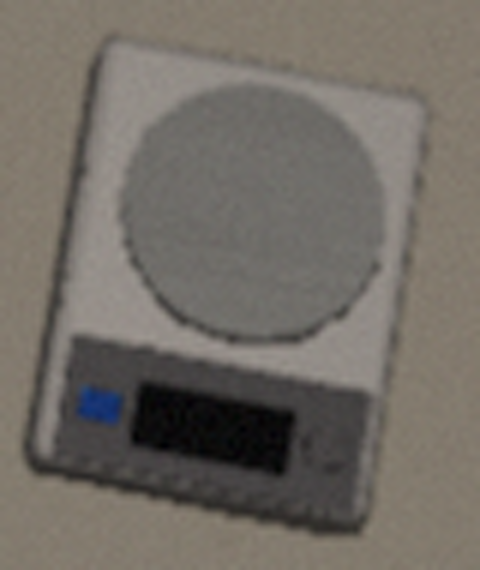

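The crop shows the three lids with clear top corners: A (109,137)-(33,323), B (328,75)-(468,262) and C (636,98)-(758,290). The labels are centred. In the other crop the pan's ellipse is centred near (254,209), which is about (436.9,174.4) in the full picture. I'll check sizes and cross-check against the side camera.

```bash
python3 - <<'E'
from h import *
c=viewer.read_camera("top"); s=viewer.read_camera("side")
f=lambda p,k,o:(np.array(p)+.5)/k-.5+np.array(o)
for C in ([(109,137),(210,178),(130,357),(33,323)],[(328,75),(425,55),(468,260),(375,276)],[(636,100),(732,88),(757,288),(660,300)]):
    W=pix2w(c,f(C,4.4,(180,160)),.05)[:,:2]
    print(W.mean(0).round(4),[round(1000*np.hypot(*(W[i]-W[i-1]))) for i in range(4)])
e=pix2w(c,f([(120,211),(385,211),(254,82),(254,336),(254,209)],6,(395,140)),.055)[:,:2]; print(e.round(4))
hsv=cv2.cvtColor(s["color"],cv2.COLOR_BGR2HSV).astype(int); m=((hsv[...,1]<60)&(hsv[...,2]>130)).astype(np.uint8)
for g in [(.4824,.2037),(.5316,.0573),(.5188,-.1044)]:
    p=w2pix(s,[*g,.05])[0]; x,y=p.round().astype(int); sub=np.zeros_like(m); sub[y-14:y+15,x-22:x+23]=m[y-14:y+15,x-22:x+23]
    n,l,st,ce=cv2.connectedComponentsWithStats(sub); k=1+np.argmax(st[1:,4]); ys,xs=np.nonzero(l==k)
    print(p.round(1),ce[k].round(1),st[k],pix2w(s,np.c_[xs,ys],.05).mean(0).round(4))
print(w2pix(s,[*e[-1],.055]), w2pix(s,[[*(e[-1]+[dx,dy]),.055] for dx,dy in((.052,0),(-.052,0),(0,.052),(0,-.052))]).round(1))
E
```

```text
[0.4803 0.2008] [107, 60, 104, 55]
[0.5287 0.0548] [113, 53, 115, 50]
[ 0.5177 -0.1045] [109, 52, 109, 52]
[[ 0.5904 -0.2843]
 [ 0.5931 -0.3887]
 [ 0.6446 -0.338 ]
 [ 0.5414 -0.3361]
 [ 0.5926 -0.337 ]]
[330.6 287.6] [331.8 286.3] [315 276  34  22 444] [0.4808 0.2007 0.05  ]
[312.6 227.7] [313.4 226.5] [301 221  26  12 265] [0.5305 0.0536 0.05  ]
[327.3 182.4] [327. 171.] [305 168  45   7 315] [ 0.5243 -0.1531  0.05  ]
[[309.26072147 132.66470243]] [[290.8 131.6]
 [327.9 133.7]
 [306.6 141.5]
 [311.7 124.5]]
```

```bash
cat > p.py <<'E'
# usage: p.py x y z yaw_deg : turn (deg, tool axes) to make first, then travel (mm) in the turned tool axes
import sys, numpy as np
from scipy.spatial.transform import Rotation as Ro
from workcell import monitor
x,y,z,yaw=map(float,sys.argv[1:5]); s=monitor.read_state()
T=Ro.from_euler('z',yaw,degrees=True)*Ro.from_euler('x',180,degrees=True); R=Ro.from_rotvec(s["tcp_rot"])
print("turn",np.degrees((R.inv()*T).as_rotvec()).round(2),"travel",(1000*T.inv().apply(np.array([x,y,z])-s["tool_pos"])).round(1),
 "| pos",s["tool_pos"].round(4),"q",s["q"].round(2),"F",s["wrist_force"].round(2),"w",round(s["width"],3),"t",round(s["time"],2))
E
python3 p.py .5188 -.1044 .12 8.7
```

```text
turn [-0.06  0.    5.15] travel [ 436.4 -490.3  110.6] | pos [ 0.1616 -0.655   0.2306] q [-1.37  0.26  1.6  -0.    1.27 -0.04] F [-0.42 -0.22  0.44] w 1.001 t 0.25
```

Emit:
jog_arm(
  commands=[
    {"travel":[0,0,0],"rot":[0,0,5.15],"claw":0},
    {"travel":[31,-35,8],"rot":[0,0,0],"claw":0},
    {"travel":[31,-35,8],"rot":[0,0,0],"claw":0},
    {"travel":[31,-35,8],"rot":[0,0,0],"claw":0},
    {"travel":[31,-35,8],"rot":[0,0,0],"claw":0},
  ],
  force=40,
)

```text
time: 0.75
tool_pos: [0.2636, -0.4967, 0.1989]
tcp_rot: [-3.133, -0.237, -0.0]
wrist_force: [0.7, -0.3, -0.4]
width: 1.002
grip_force: 0.0
```

Emit:
jog_arm(
  commands=[
    {"travel":[31,-35,8],"rot":[0,0,0],"claw":0},
    {"travel":[31,-35,8],"rot":[0,0,0],"claw":0},
    {"travel":[31,-35,8],"rot":[0,0,0],"claw":0},
    {"travel":[31,-35,8],"rot":[0,0,0],"claw":0},
    {"travel":[31,-35,8],"rot":[0,0,0],"claw":0},
  ],
)

```text
time: 1.25
tool_pos: [0.3905, -0.3001, 0.1592]
tcp_rot: [3.132, 0.238, 0.001]
wrist_force: [1.2, 0.4, -0.2]
width: 1.004
grip_force: 0.0
```

Emit:
jog_arm(
  commands=[
    {"travel":[31,-35,8],"rot":[0,0,0],"claw":0},
    {"travel":[31,-35,8],"rot":[0,0,0],"claw":0},
    {"travel":[31,-35,8],"rot":[0,0,0],"claw":0},
    {"travel":[31,-35,8],"rot":[0,0,0],"claw":0},
    {"travel":[31,-35,8],"rot":[0,0,0],"claw":0},
  ],
)

```text
time: 1.75
tool_pos: [0.5173, -0.1035, 0.1192]
tcp_rot: [3.132, 0.239, 0.001]
wrist_force: [0.2, -0.6, -0.5]
width: 1.004
grip_force: 0.0
```

```bash
python3 p.py .5188 -.1044 .12 8.7
```

```text
turn [ 0.02 -0.04  0.01] travel [ 1.3  1.1 -0.8] | pos [ 0.5173 -0.1035  0.1192] q [-0.24  0.08  2.03 -0.    1.02  1.17] F [ 0.23 -0.63 -0.55] w 1.004 t 1.75
```

Emit:
jog_arm(
  commands=[
    {"travel":[1.3,1.1,40],"rot":[0,0,0],"claw":0},
    {"travel":[0,0,40],"rot":[0,0,0],"claw":0},
    {"travel":[0,0,25],"rot":[0,0,0],"claw":0},
    {"travel":[0,0,10],"rot":[0,0,0],"claw":0},
    {"travel":[0,0,0],"rot":[0,0,0],"claw":60},
  ],
)

```text
time: 2.25
tool_pos: [0.5165, -0.1059, 0.0028]
tcp_rot: [-3.131, -0.238, 0.005]
wrist_force: [-0.7, 0.5, -0.4]
width: 0.853
grip_force: 0.0
```

Emit:
jog_arm(
  commands=[
    {"travel":[0,0,0],"rot":[0,0,0],"claw":130},
    {"travel":[0,0,0],"rot":[0,0,0],"claw":130},
    {"travel":[0,0,0],"rot":[0,0,0],"claw":130},
    {"travel":[0,0,0],"rot":[0,0,0],"claw":130},
    {"travel":[0,0,0],"rot":[0,0,0],"claw":130},
  ],
)

```text
time: 2.75
tool_pos: [0.5195, -0.1067, 0.006]
tcp_rot: [3.132, 0.238, 0.005]
wrist_force: [-1.2, -0.3, 6.6]
width: 0.645
grip_force: 45.7
```

```bash
python3 p.py .5188 -.1044 .003 8.7
```

```text
turn [ 0.07 -0.17 -0.01] travel [-0.3 -2.4  3. ] | pos [ 0.5195 -0.1067  0.006 ] q [-0.25  0.24  2.1  -0.    0.8   1.17] F [-1.17 -0.25  6.6 ] w 0.645 t 2.75
```

Emit:
jog_arm(
  commands=[
    {"travel":[0,0,-6],"rot":[0,0,0],"claw":130},
    {"travel":[0,0,-14],"rot":[0,0,0],"claw":130},
    {"travel":[0,0,-14],"rot":[0,0,0],"claw":130},
    {"travel":[0,0,-6],"rot":[0,0,0],"claw":130},
    {"travel":[0,0,0],"rot":[0,0,0],"claw":130},
  ],
)

```text
time: 3.25
tool_pos: [0.5193, -0.1066, 0.0461]
tcp_rot: [3.131, 0.238, 0.005]
wrist_force: [0.0, 0.7, -3.9]
width: 0.643
grip_force: 44.6
```

Emit:
jog_arm(
  commands=[
    {"travel":[0,0,0],"rot":[0,0,0],"claw":130},
    {"travel":[0,0,0],"rot":[0,0,0],"claw":130},
    {"travel":[0,0,0],"rot":[0,0,0],"claw":130},
    {"travel":[0,0,0],"rot":[0,0,0],"claw":130},
    {"travel":[0,0,0],"rot":[0,0,0],"claw":130},
  ],
)

```text
time: 3.75
tool_pos: [0.5177, -0.1062, 0.0439]
tcp_rot: [-3.132, -0.238, 0.001]
wrist_force: [0.7, -0.2, -3.2]
width: 0.645
grip_force: 44.6
```

```bash
python3 - <<'E'
from h import *
for i in range(5):
    c=viewer.read_camera("side" if i else "top"); s=monitor.read_state(); print(s["wrist_force"].round(2),s["tool_pos"].round(4),s["torque"].round(2),round(s["width"],3))
    if i<2: cv2.imwrite(f"pics/lift{i}.png",c["color"])
im=cv2.imread("pics/lift1.png"); cv2.imwrite("pics/lift1c.png",cv2.resize(im[80:280,230:430],None,fx=3,fy=3,interpolation=cv2.INTER_CUBIC))
E
```

```text
[-0.26 -0.75 -3.77] [ 0.5177 -0.1062  0.044 ] [-0.    0.01 -0.05] 0.643
[ 0.1   0.18 -4.02] [ 0.5178 -0.1062  0.0441] [0.   0.01 0.01] 0.643
[ 0.25  0.02 -4.06] [ 0.5179 -0.1062  0.0442] [ 0.04 -0.05  0.04] 0.644
[ 0.73 -0.35 -4.33] [ 0.5179 -0.1062  0.0442] [ 0.    0.03 -0.02] 0.644
[ 0.1  -0.02 -2.86] [ 0.5179 -0.1062  0.0442] [-0.05  0.04 -0.03] 0.647
```

View pics/lift1c.png

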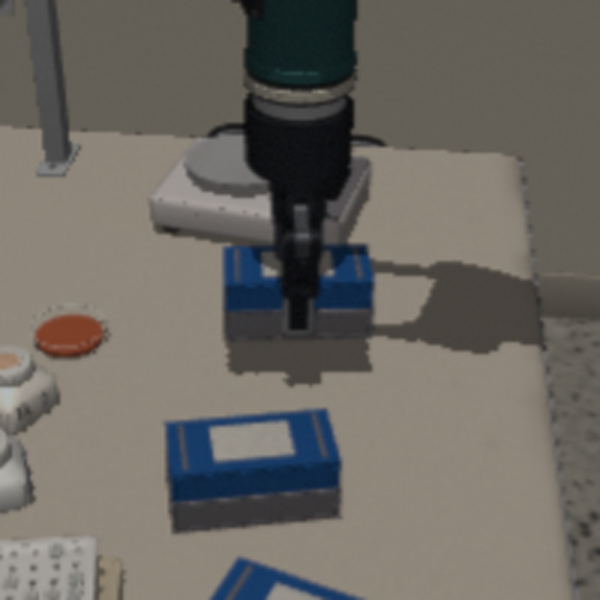

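The crop shows the box lifted closed and level in the fingers. The mean is about 3.8 N, so this looks like the heavy one. I'll set it back and check the others.

Emit:
jog_arm(
  commands=[
    {"travel":[0,0,14],"rot":[0,0,0],"claw":130},
    {"travel":[0,0,14],"rot":[0,0,0],"claw":130},
    {"travel":[0,0,7],"rot":[0,0,0],"claw":130},
    {"travel":[0,0,3],"rot":[0,0,0],"claw":130},
    {"travel":[0,0,0],"rot":[0,0,0],"claw":130},
  ],
)

```text
time: 4.5
tool_pos: [0.5168, -0.1059, 0.006]
tcp_rot: [-3.132, -0.238, 0.005]
wrist_force: [-4.1, 1.1, 4.1]
width: 0.646
grip_force: 45.4
```

Emit:
jog_arm(
  commands=[
    {"travel":[0,0,0],"rot":[0,0,0],"claw":130},
    {"travel":[0,0,0],"rot":[0,0,0],"claw":40},
    {"travel":[0,0,0],"rot":[0,0,0],"claw":0},
    {"travel":[0,0,0],"rot":[0,0,0],"claw":0},
    {"travel":[0,0,0],"rot":[0,0,0],"claw":0},
  ],
)

```text
time: 5.0
tool_pos: [0.5184, -0.1064, 0.0064]
tcp_rot: [3.132, 0.238, 0.001]
wrist_force: [0.2, 0.5, -0.2]
width: 1.0
grip_force: 0.0
```

```bash
python3 p.py .531 .0555 .11 15.2
```

```text
turn [ 0.02 -0.04 -6.5 ] travel [  54.6 -152.9 -103.6] | pos [ 0.5184 -0.1064  0.0064] q [-0.25  0.24  2.1   0.    0.8   1.17] F [ 0.25  0.48 -0.23] w 1.0 t 5.0
```

Emit:
jog_arm(
  commands=[
    {"travel":[0,0,-25],"rot":[0,0,0],"claw":0},
    {"travel":[0,0,-42],"rot":[0,0,0],"claw":0},
    {"travel":[0,0,-37],"rot":[0,0,0],"claw":0},
    {"travel":[0,0,0],"rot":[0,0,-6.5],"claw":0},
    {"travel":[13.6,-38,0],"rot":[0,0,0],"claw":0},
  ],
)

```text
time: 5.5
tool_pos: [0.5234, -0.069, 0.113]
tcp_rot: [3.111, 0.413, 0.009]
wrist_force: [0.9, 1.1, 0.3]
width: 1.003
grip_force: 0.0
```

Emit:
jog_arm(
  commands=[
    {"travel":[13.6,-38,0],"rot":[0,0,0],"claw":0},
    {"travel":[13.6,-38,0],"rot":[0,0,0],"claw":0},
    {"travel":[13.8,-39,0],"rot":[0,0,0],"claw":0},
    {"travel":[0,0,0],"rot":[0,0,0],"claw":0},
    {"travel":[0,0,0],"rot":[0,0,0],"claw":0},
  ],
)

```text
time: 6.0
tool_pos: [0.5305, 0.0565, 0.1103]
tcp_rot: [3.113, 0.42, 0.0]
wrist_force: [-0.0, -1.0, 0.6]
width: 0.998
grip_force: 0.0
```

```bash
python3 p.py .531 .0555 .005 15.2
```

```text
turn [ 0.02 -0.    0.16] travel [  0.2   1.1 105.3] | pos [0.5305 0.0565 0.1103] q [ 0.06  0.11  2.03 -0.    1.01  1.36] F [-0.02 -1.05  0.59] w 0.998 t 6.0
```

Emit:
jog_arm(
  commands=[
    {"travel":[0,1,40],"rot":[0,0,0],"claw":0},
    {"travel":[0,0,40],"rot":[0,0,0],"claw":0},
    {"travel":[0,0,18],"rot":[0,0,0],"claw":0},
    {"travel":[0,0,7],"rot":[0,0,0],"claw":0},
    {"travel":[0,0,0],"rot":[0,0,0],"claw":60},
  ],
)

```text
time: 6.5
tool_pos: [0.5299, 0.0536, 0.0043]
tcp_rot: [3.114, 0.413, -0.004]
wrist_force: [0.2, 0.5, 0.6]
width: 0.857
grip_force: 0.0
```

Emit:
jog_arm(
  commands=[
    {"travel":[0,0,0],"rot":[0,0,0],"claw":130},
    {"travel":[0,0,0],"rot":[0,0,0],"claw":130},
    {"travel":[0,0,0],"rot":[0,0,0],"claw":130},
    {"travel":[0,0,0],"rot":[0,0,0],"claw":130},
    {"travel":[0,0,0],"rot":[0,0,0],"claw":130},
  ],
)

```text
time: 7.0
tool_pos: [0.5323, 0.0546, 0.0069]
tcp_rot: [3.113, 0.416, 0.005]
wrist_force: [-0.4, -2.5, 7.0]
width: 0.647
grip_force: 44.9
```

Emit:
jog_arm(
  commands=[
    {"travel":[0,0,-6],"rot":[0,0,0],"claw":130},
    {"travel":[0,0,-14],"rot":[0,0,0],"claw":130},
    {"travel":[0,0,-14],"rot":[0,0,0],"claw":130},
    {"travel":[0,0,-6],"rot":[0,0,0],"claw":130},
    {"travel":[0,0,0],"rot":[0,0,0],"claw":130},
  ],
)

```text
time: 7.5
tool_pos: [0.5323, 0.0549, 0.0473]
tcp_rot: [3.114, 0.416, 0.006]
wrist_force: [-0.3, 0.1, -1.7]
width: 0.645
grip_force: 44.1
```

```bash
python3 - <<'E'
from h import *
for i in range(6):
    c=viewer.read_camera("side"); s=monitor.read_state(); print(s["wrist_force"].round(2),s["tool_pos"].round(4),round(s["width"],3),round(s["time"],2))
E
```

```text
[ 0.28  0.16 -1.51] [0.5314 0.0549 0.0463] 0.639 7.55
[ 0.33  0.48 -2.18] [0.5308 0.0548 0.0456] 0.648 7.6
[-0.76 -0.29 -0.56] [0.5304 0.0548 0.0451] 0.643 7.65
[-0.19 -0.45 -1.22] [0.5302 0.0548 0.0448] 0.646 7.7
[ 0.02  0.1  -1.94] [0.5301 0.0548 0.0447] 0.646 7.75
[ 0.14 -0.81 -1.36] [0.5301 0.0547 0.0446] 0.64 7.8
```

B weighs about 1.5 N, so it holds a spacer. I'll set it back and go to A.

Emit:
jog_arm(
  commands=[
    {"travel":[0,0,14],"rot":[0,0,0],"claw":130},
    {"travel":[0,0,14],"rot":[0,0,0],"claw":130},
    {"travel":[0,0,7],"rot":[0,0,0],"claw":130},
    {"travel":[0,0,3],"rot":[0,0,0],"claw":130},
    {"travel":[0,0,0],"rot":[0,0,0],"claw":130},
  ],
)

```text
time: 8.3
tool_pos: [0.5295, 0.0547, 0.0069]
tcp_rot: [-3.114, -0.416, 0.005]
wrist_force: [-5.3, -0.5, 5.6]
width: 0.641
grip_force: 44.9
```

Emit:
jog_arm(
  commands=[
    {"travel":[0,0,0],"rot":[0,0,0],"claw":130},
    {"travel":[0,0,0],"rot":[0,0,0],"claw":40},
    {"travel":[0,0,0],"rot":[0,0,0],"claw":0},
    {"travel":[0,0,0],"rot":[0,0,0],"claw":0},
    {"travel":[0,0,0],"rot":[0,0,0],"claw":0},
  ],
)

```text
time: 8.8
tool_pos: [0.5308, 0.0548, 0.0071]
tcp_rot: [-3.114, -0.416, 0.0]
wrist_force: [0.1, 0.0, -0.1]
width: 0.999
grip_force: 0.0
```

Emit:
jog_arm(
  commands=[
    {"travel":[0,0,-25],"rot":[0,0,0],"claw":0},
    {"travel":[0,0,-42],"rot":[0,0,0],"claw":0},
    {"travel":[0,0,-37],"rot":[0,0,0],"claw":0},
    {"travel":[0,0,0],"rot":[0,0,8.5],"claw":0},
    {"travel":[0,0,0],"rot":[0,0,8.5],"claw":0},
  ],
)

```text
time: 9.3
tool_pos: [0.5325, 0.0549, 0.1136]
tcp_rot: [-3.141, 0.059, -0.007]
wrist_force: [-0.9, -0.5, -0.3]
width: 0.996
grip_force: 0.0
```

```bash
python3 p.py .4815 .202 .11 -16.9
```

```text
turn [-0.06 -0.25 14.76] travel [ -91.5 -125.9    3.6] | pos [0.5325 0.0549 0.1136] q [0.06 0.1  2.02 0.   1.01 1.66] F [-0.89 -0.53 -0.28] w 0.996 t 9.3
```

Emit:
jog_arm(
  commands=[
    {"travel":[0,0,0],"rot":[0,0,7.4],"claw":0},
    {"travel":[0,0,0],"rot":[0,0,7.4],"claw":0},
    {"travel":[-22.7,-31.5,0],"rot":[0,0,0],"claw":0},
    {"travel":[-22.7,-31.5,0],"rot":[0,0,0],"claw":0},
    {"travel":[-22.7,-31.5,0],"rot":[0,0,0],"claw":0},
  ],
)

```text
time: 9.8
tool_pos: [0.4921, 0.1656, 0.1113]
tcp_rot: [-3.108, 0.456, -0.0]
wrist_force: [1.1, 0.3, -0.8]
width: 0.999
grip_force: 0.0
```

Emit:
jog_arm(
  commands=[
    {"travel":[-22.7,-31.5,0],"rot":[0,0,0],"claw":0},
    {"travel":[0,0,0],"rot":[0,0,0],"claw":0},
    {"travel":[0,0,0],"rot":[0,0,0],"claw":0},
    {"travel":[0,0,0],"rot":[0,0,0],"claw":0},
    {"travel":[0,0,0],"rot":[0,0,0],"claw":0},
  ],
)

```text
time: 10.3
tool_pos: [0.4801, 0.2004, 0.1112]
tcp_rot: [3.108, -0.456, 0.0]
wrist_force: [-0.5, 0.0, 0.3]
width: 1.002
grip_force: 0.0
```

```bash
python3 p.py .4815 .202 .005 -16.9
```

```text
turn [ 0.01 -0.01  0.22] travel [  0.9  -1.9 106.2] | pos [0.4801 0.2004 0.1112] q [ 0.35  0.08  2.05 -0.    1.01  2.21] F [-0.51  0.03  0.34] w 1.002 t 10.3
```

Emit:
jog_arm(
  commands=[
    {"travel":[0.9,-1.9,40],"rot":[0,0,0],"claw":0},
    {"travel":[0,0,40],"rot":[0,0,0],"claw":0},
    {"travel":[0,0,19],"rot":[0,0,0],"claw":0},
    {"travel":[0,0,7],"rot":[0,0,0],"claw":0},
    {"travel":[0,0,0],"rot":[0,0,0],"claw":60},
  ],
)

```text
time: 10.8
tool_pos: [0.4807, 0.202, 0.0044]
tcp_rot: [3.107, -0.455, -0.003]
wrist_force: [1.2, -0.4, 0.2]
width: 0.857
grip_force: 0.0
```

Emit:
jog_arm(
  commands=[
    {"travel":[0,0,0],"rot":[0,0,0],"claw":130},
    {"travel":[0,0,0],"rot":[0,0,0],"claw":130},
    {"travel":[0,0,0],"rot":[0,0,0],"claw":130},
    {"travel":[0,0,0],"rot":[0,0,0],"claw":130},
    {"travel":[0,0,0],"rot":[0,0,0],"claw":130},
  ],
)

```text
time: 11.3
tool_pos: [0.4828, 0.2035, 0.007]
tcp_rot: [-3.107, 0.453, -0.005]
wrist_force: [0.4, -0.8, 6.5]
width: 0.642
grip_force: 44.2
```

Emit:
jog_arm(
  commands=[
    {"travel":[0,0,-6],"rot":[0,0,0],"claw":130},
    {"travel":[0,0,-14],"rot":[0,0,0],"claw":130},
    {"travel":[0,0,-14],"rot":[0,0,0],"claw":130},
    {"travel":[0,0,-6],"rot":[0,0,0],"claw":130},
    {"travel":[0,0,0],"rot":[0,0,0],"claw":130},
  ],
)

```text
time: 11.8
tool_pos: [0.4825, 0.2036, 0.0472]
tcp_rot: [-3.107, 0.453, -0.005]
wrist_force: [0.3, 0.2, -2.1]
width: 0.646
grip_force: 43.3
```

```bash
python3 - <<'E'
from h import *
for i in range(6):
    c=viewer.read_camera("side"); s=monitor.read_state(); print(s["wrist_force"].round(2),s["tool_pos"].round(4),round(s["width"],3),round(s["time"],2))
E
```

```text
[-0.17 -0.7  -1.16] [0.4818 0.2033 0.0463] 0.646 11.85
[-0.52 -0.09 -0.58] [0.4812 0.2031 0.0456] 0.642 11.9
[ 0.03 -0.44 -1.12] [0.4808 0.2029 0.0451] 0.644 11.95
[ 0.09  0.09 -0.73] [0.4806 0.2028 0.0448] 0.644 12.0
[-0.84 -0.6  -1.7 ] [0.4805 0.2028 0.0446] 0.647 12.05
[-0.63 -0.59 -1.12] [0.4805 0.2028 0.0446] 0.643 12.1
```

A is light at about 1.1 N, so C is the heavy one. I'll set A back and return to C.

Emit:
jog_arm(
  commands=[
    {"travel":[0,0,14],"rot":[0,0,0],"claw":130},
    {"travel":[0,0,14],"rot":[0,0,0],"claw":130},
    {"travel":[0,0,7],"rot":[0,0,0],"claw":130},
    {"travel":[0,0,3],"rot":[0,0,0],"claw":130},
    {"travel":[0,0,0],"rot":[0,0,0],"claw":130},
  ],
)

```text
time: 12.6
tool_pos: [0.4801, 0.2026, 0.0069]
tcp_rot: [3.107, -0.453, -0.004]
wrist_force: [-2.2, -1.2, 3.6]
width: 0.644
grip_force: 43.9
```

Emit:
jog_arm(
  commands=[
    {"travel":[0,0,0],"rot":[0,0,0],"claw":130},
    {"travel":[0,0,0],"rot":[0,0,0],"claw":40},
    {"travel":[0,0,0],"rot":[0,0,0],"claw":0},
    {"travel":[0,0,0],"rot":[0,0,0],"claw":0},
    {"travel":[0,0,0],"rot":[0,0,0],"claw":0},
  ],
)

```text
time: 13.1
tool_pos: [0.4812, 0.2031, 0.0071]
tcp_rot: [-3.109, 0.453, -0.0]
wrist_force: [-0.3, 0.0, 0.3]
width: 0.997
grip_force: 0.0
```

Emit:
jog_arm(
  commands=[
    {"travel":[0,0,-25],"rot":[0,0,0],"claw":0},
    {"travel":[0,0,-42],"rot":[0,0,0],"claw":0},
    {"travel":[0,0,-37],"rot":[0,0,0],"claw":0},
    {"travel":[0,0,0],"rot":[0,0,-8.5],"claw":0},
    {"travel":[0,0,0],"rot":[0,0,-8.5],"claw":0},
  ],
)

```text
time: 13.6
tool_pos: [0.4827, 0.2036, 0.1136]
tcp_rot: [-3.14, -0.021, -0.007]
wrist_force: [0.1, 0.1, 0.1]
width: 1.0
grip_force: 0.0
```

Emit:
jog_arm(
  commands=[
    {"travel":[0,0,0],"rot":[0,0,-8.5],"claw":0},
    {"travel":[0,0,0],"rot":[0,0,0],"claw":0},
    {"travel":[0,0,0],"rot":[0,0,0],"claw":0},
    {"travel":[0,0,0],"rot":[0,0,0],"claw":0},
    {"travel":[0,0,0],"rot":[0,0,0],"claw":0},
  ],
)

```text
time: 14.1
tool_pos: [0.4811, 0.203, 0.1111]
tcp_rot: [3.132, 0.242, -0.0]
wrist_force: [-0.1, 0.3, -0.6]
width: 1.001
grip_force: 0.0
```

```bash
python3 p.py .5184 -.1064 .11 8.8
```

```text
turn [0.   0.01 0.02] travel [-10.4 311.5   1.1] | pos [0.4811 0.203  0.1111] q [0.35 0.08 2.05 0.   1.01 1.77] F [-0.06  0.32 -0.59] w 1.001 t 14.1
```

Emit:
jog_arm(
  commands=[
    {"travel":[-1.5,44.5,0],"rot":[0,0,0],"claw":0},
    {"travel":[-1.5,44.5,0],"rot":[0,0,0],"claw":0},
    {"travel":[-1.5,44.5,0],"rot":[0,0,0],"claw":0},
    {"travel":[-1.5,44.5,0],"rot":[0,0,0],"claw":0},
    {"travel":[-1.5,44.5,0],"rot":[0,0,0],"claw":0},
  ],
  force=25,
)

```text
time: 14.6
tool_pos: [0.5082, -0.0196, 0.1114]
tcp_rot: [3.132, 0.243, 0.001]
wrist_force: [-0.3, 0.6, -0.3]
width: 0.998
grip_force: 0.0
```

Emit:
jog_arm(
  commands=[
    {"travel":[-1.5,44.5,0],"rot":[0,0,0],"claw":0},
    {"travel":[-1.4,44.5,0],"rot":[0,0,0],"claw":0},
    {"travel":[0,0,0],"rot":[0,0,0],"claw":0},
    {"travel":[0,0,0],"rot":[0,0,0],"claw":0},
    {"travel":[0,0,0],"rot":[0,0,0],"claw":0},
  ],
)

```text
time: 15.1
tool_pos: [0.5187, -0.1056, 0.111]
tcp_rot: [-3.131, -0.243, 0.001]
wrist_force: [-0.3, 1.0, 0.2]
width: 0.997
grip_force: 0.0
```

```bash
python3 p.py .5184 -.1064 .030 8.8
```

```text
turn [-0.04  0.04  0.09] travel [-0.4  0.8 81. ] | pos [ 0.5187 -0.1056  0.111 ] q [-0.25  0.1   2.03  0.    1.01  1.17] F [-0.34  0.97  0.23] w 0.997 t 15.1
```

Emit:
jog_arm(
  commands=[
    {"travel":[-0.4,0.8,40],"rot":[0,0,0],"claw":0},
    {"travel":[0,0,30],"rot":[0,0,0],"claw":0},
    {"travel":[0,0,11],"rot":[0,0,0],"claw":0},
    {"travel":[0,0,0],"rot":[0,0,0],"claw":60},
    {"travel":[0,0,0],"rot":[0,0,0],"claw":130},
  ],
)

```text
time: 15.6
tool_pos: [0.5196, -0.1065, 0.0311]
tcp_rot: [3.132, 0.246, 0.001]
wrist_force: [0.2, 0.3, -0.6]
width: 0.692
grip_force: 0.0
```

Emit:
jog_arm(
  commands=[
    {"travel":[0,0,0],"rot":[0,0,0],"claw":130},
    {"travel":[0,0,0],"rot":[0,0,0],"claw":130},
    {"travel":[0,0,0],"rot":[0,0,0],"claw":130},
    {"travel":[0,0,0],"rot":[0,0,0],"claw":130},
    {"travel":[0,0,0],"rot":[0,0,0],"claw":130},
  ],
)

```text
time: 16.1
tool_pos: [0.5202, -0.1071, 0.0318]
tcp_rot: [3.132, 0.243, 0.004]
wrist_force: [-0.6, 4.8, 6.6]
width: 0.629
grip_force: 28.1
```

Emit:
jog_arm(
  commands=[
    {"travel":[0,0,-6],"rot":[0,0,0],"claw":130},
    {"travel":[0,0,-12],"rot":[0,0,0],"claw":130},
    {"travel":[0,0,-15],"rot":[0,0,0],"claw":130},
    {"travel":[0,0,-35],"rot":[0,0,0],"claw":130},
    {"travel":[0,0,-32],"rot":[0,0,0],"claw":130},
  ],
)

```text
time: 16.6
tool_pos: [0.5184, -0.1074, 0.1321]
tcp_rot: [3.132, 0.243, -0.001]
wrist_force: [0.5, -0.3, -0.0]
width: 0.624
grip_force: 27.3
```

```bash
python3 p.py .49 .34 .13 8.8; python3 - <<'E'
from h import *
c=viewer.read_camera("side"); im=c["color"]; cv2.imwrite("pics/lid.png",cv2.resize(im[80:280,230:430],None,fx=3,fy=3,interpolation=cv2.INTER_CUBIC))
E
```

```text
turn [0.01 0.02 0.09] travel [  40.3 -446.5    2.1] | pos [ 0.5184 -0.1074  0.1321] q [-0.25  0.07  2.02 -0.    1.05  1.16] F [ 0.51 -0.26 -0.05] w 0.624 t 16.6
```

View pics/lid.png

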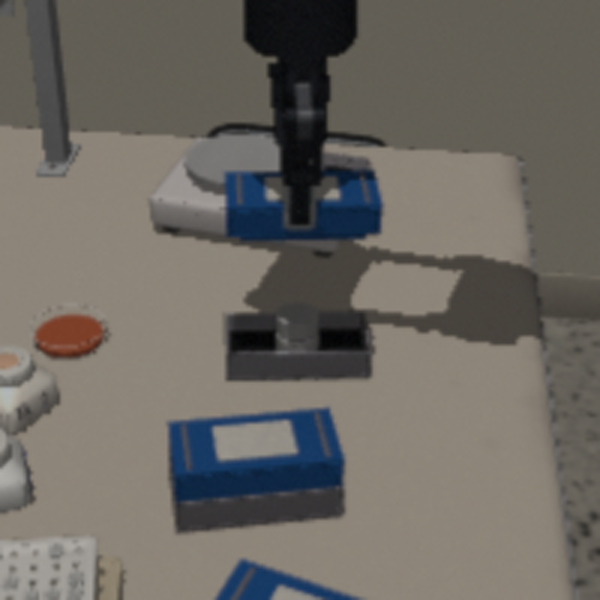

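The picture shows the lid held level. The box is open below with the grey steel weight standing in the middle, around (297,328) in the crop. Next I carry the lid left over the other boxes.

Emit:
jog_arm(
  commands=[
    {"travel":[4,-44.7,0],"rot":[0,0,0],"claw":130},
    {"travel":[4,-44.7,0],"rot":[0,0,0],"claw":130},
    {"travel":[4,-44.7,0],"rot":[0,0,0],"claw":130},
    {"travel":[4,-44.7,0],"rot":[0,0,0],"claw":130},
    {"travel":[4,-44.7,0],"rot":[0,0,0],"claw":130},
  ],
)

```text
time: 17.15
tool_pos: [0.5041, 0.1181, 0.1317]
tcp_rot: [3.132, 0.243, 0.003]
wrist_force: [0.6, 0.5, -0.4]
width: 0.628
grip_force: 27.3
```

Emit:
jog_arm(
  commands=[
    {"travel":[4,-44.7,0],"rot":[0,0,0],"claw":130},
    {"travel":[4,-44.7,0],"rot":[0,0,0],"claw":130},
    {"travel":[4,-44.7,0],"rot":[0,0,0],"claw":130},
    {"travel":[4,-44.7,0],"rot":[0,0,0],"claw":130},
    {"travel":[4,-44.7,0],"rot":[0,0,0],"claw":130},
  ],
)

```text
time: 17.65
tool_pos: [0.4892, 0.3425, 0.1316]
tcp_rot: [-3.132, -0.244, -0.003]
wrist_force: [1.0, -0.3, 0.3]
width: 0.629
grip_force: 27.3
```

Emit:
jog_arm(
  commands=[
    {"travel":[0,0,0],"rot":[0,0,0],"claw":130},
    {"travel":[0,0,0],"rot":[0,0,0],"claw":130},
    {"travel":[0,0,30],"rot":[0,0,0],"claw":130},
    {"travel":[0,0,30],"rot":[0,0,0],"claw":130},
    {"travel":[0,0,0],"rot":[0,0,0],"claw":130},
  ],
)

```text
time: 18.15
tool_pos: [0.4859, 0.3367, 0.0662]
tcp_rot: [3.127, 0.241, -0.013]
wrist_force: [-0.5, -0.5, -0.9]
width: 0.623
grip_force: 27.3
```

```bash
python3 p.py .49 .34 .0115 8.8
```

```text
turn [0.24 0.48 0.01] travel [ 4.5 -2.6 54.7] | pos [0.4859 0.3367 0.0662] q [ 0.56  0.27  1.93 -0.    0.96  1.98] F [-0.47 -0.55 -0.87] w 0.623 t 18.15
```

Emit:
jog_arm(
  commands=[
    {"travel":[0,0,25],"rot":[0,0,0],"claw":130},
    {"travel":[0,0,20],"rot":[0,0,0],"claw":130},
    {"travel":[0,0,8],"rot":[0,0,0],"claw":130},
    {"travel":[0,0,3],"rot":[0,0,0],"claw":130},
    {"travel":[0,0,0],"rot":[0,0,0],"claw":130},
  ],
)

```text
time: 18.65
tool_pos: [0.4898, 0.3404, 0.0152]
tcp_rot: [-3.132, -0.243, -0.001]
wrist_force: [0.1, -0.2, -0.4]
width: 0.622
grip_force: 27.3
```

Emit:
jog_arm(
  commands=[
    {"travel":[0,0,0],"rot":[0,0,0],"claw":130},
    {"travel":[0,0,0],"rot":[0,0,0],"claw":130},
    {"travel":[0,0,0],"rot":[0,0,0],"claw":130},
    {"travel":[0,0,0],"rot":[0,0,0],"claw":130},
    {"travel":[0,0,0],"rot":[0,0,0],"claw":130},
  ],
)

```text
time: 19.15
tool_pos: [0.4892, 0.3407, 0.0145]
tcp_rot: [-3.132, -0.244, -0.0]
wrist_force: [0.6, -0.6, -1.0]
width: 0.625
grip_force: 27.3
```

```bash
python3 p.py .49 .34 .0115 8.8
```

```text
turn [-0.01 -0.01  0.11] travel [0.7 0.9 3. ] | pos [0.4892 0.3407 0.0145] q [ 0.57  0.34  1.95 -0.    0.85  1.98] F [ 0.55 -0.57 -0.96] w 0.625 t 19.15
```

Emit:
jog_arm(
  commands=[
    {"travel":[0,0,3.3],"rot":[0,0,0],"claw":130},
    {"travel":[0,0,0],"rot":[0,0,0],"claw":130},
    {"travel":[0,0,0],"rot":[0,0,0],"claw":60},
    {"travel":[0,0,0],"rot":[0,0,0],"claw":0},
    {"travel":[0,0,0],"rot":[0,0,0],"claw":0},
  ],
)

```text
time: 19.65
tool_pos: [0.489, 0.3406, 0.0109]
tcp_rot: [3.132, 0.244, -0.0]
wrist_force: [0.1, 0.2, 0.2]
width: 1.0
grip_force: 0.0
```

Emit:
jog_arm(
  commands=[
    {"travel":[0,0,0],"rot":[0,0,0],"claw":0},
    {"travel":[0,0,0],"rot":[0,0,0],"claw":0},
    {"travel":[0,0,-30],"rot":[0,0,0],"claw":0},
    {"travel":[0,0,-45],"rot":[0,0,0],"claw":0},
    {"travel":[0,0,-45],"rot":[0,0,0],"claw":0},
  ],
)

```text
time: 20.15
tool_pos: [0.4882, 0.34, 0.1312]
tcp_rot: [3.131, 0.244, -0.004]
wrist_force: [0.6, 0.5, 0.5]
width: 1.002
grip_force: 0.0
```

Emit:
jog_arm(
  commands=[
    {"travel":[-4,44.7,0],"rot":[0,0,0],"claw":0},
    {"travel":[-4,44.7,0],"rot":[0,0,0],"claw":0},
    {"travel":[-4,44.7,0],"rot":[0,0,0],"claw":0},
    {"travel":[-4,44.7,0],"rot":[0,0,0],"claw":0},
    {"travel":[-4,44.7,0],"rot":[0,0,0],"claw":0},
  ],
)

```text
time: 20.65
tool_pos: [0.5038, 0.1151, 0.1312]
tcp_rot: [3.132, 0.245, 0.001]
wrist_force: [1.1, -0.3, 0.4]
width: 1.0
grip_force: 0.0
```

Emit:
jog_arm(
  commands=[
    {"travel":[-4,44.7,0],"rot":[0,0,0],"claw":0},
    {"travel":[-4,44.7,0],"rot":[0,0,0],"claw":0},
    {"travel":[-4,44.7,0],"rot":[0,0,0],"claw":0},
    {"travel":[0,0,0],"rot":[0,0,0],"claw":0},
    {"travel":[0,0,0],"rot":[0,0,0],"claw":0},
  ],
)

```text
time: 21.15
tool_pos: [0.5128, -0.0186, 0.131]
tcp_rot: [-3.132, -0.239, -0.0]
wrist_force: [-0.1, -0.2, 0.3]
width: 1.0
grip_force: 0.0
```

```bash
python3 p.py .5184 -.1064 .13 8.8; python3 - <<'E'
from h import *
c=viewer.read_camera("top"); im=c["color"]; cv2.imwrite("pics/top2.png",cv2.resize(im[130:260,110:370],None,fx=3,fy=3,interpolation=cv2.INTER_CUBIC))
E
```

```text
turn [-0.02 -0.   -0.07] travel [-7.9 87.6  1. ] | pos [ 0.5128 -0.0186  0.131 ] q [-0.09  0.04  2.05  0.    1.05  1.33] F [-0.13 -0.16  0.28] w 1.0 t 21.15
```

View pics/top2.png

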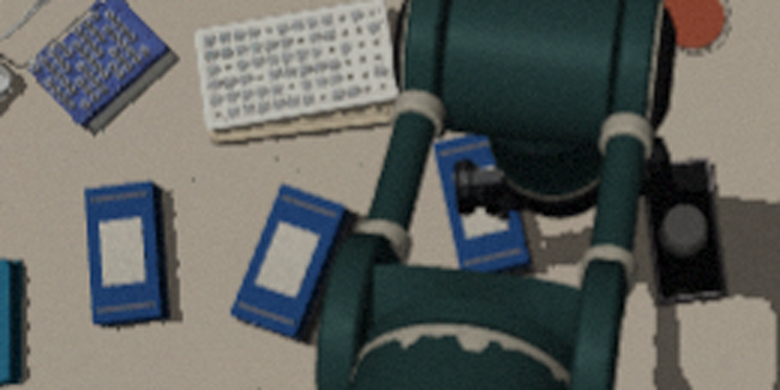

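The lid lies flat on the bench near crop (124,252). Both other boxes are closed. The open box C has its weight top at crop (684,229), so I'll measure that.

```bash
python3 - <<'E'
from h import *
c=viewer.read_camera("top"); f=lambda p:(np.array(p)+.5)/3-.5+np.array([110,130])
print(pix2w(c,f([(684,229)]),.043).round(4)); W=pix2w(c,f([(648,166),(714,161),(724,293),(665,301)]),.026); print(W.mean(0).round(4),W.round(3))
E
```

```text
[[ 0.513  -0.1044  0.043 ]]
[ 0.5158 -0.1079  0.026 ] [[ 0.567 -0.075  0.026]
 [ 0.573 -0.128  0.026]
 [ 0.465 -0.138  0.026]
 [ 0.458 -0.091  0.026]]
```

Emit:
jog_arm(
  commands=[
    {"travel":[-5.1,43.6,0],"rot":[0,0,0],"claw":0},
    {"travel":[-5.1,43.6,0],"rot":[0,0,0],"claw":0},
    {"travel":[0,0,0],"rot":[0,0,0],"claw":0},
    {"travel":[0,0,35],"rot":[0,0,0],"claw":0},
    {"travel":[0,0,35],"rot":[0,0,0],"claw":0},
  ],
  force=40,
)

```text
time: 21.75
tool_pos: [0.5182, -0.1042, 0.0618]
tcp_rot: [3.131, 0.246, 0.006]
wrist_force: [0.5, -0.6, -1.1]
width: 1.0
grip_force: 0.0
```

Emit:
jog_arm(
  commands=[
    {"travel":[0,0,20],"rot":[0,0,0],"claw":0},
    {"travel":[0,0,8],"rot":[0,0,0],"claw":0},
    {"travel":[0,0,0],"rot":[0,0,0],"claw":0},
    {"travel":[0,0,0],"rot":[0,0,0],"claw":0},
    {"travel":[0,0,0],"rot":[0,0,0],"claw":0},
  ],
)

```text
time: 22.25
tool_pos: [0.5178, -0.1052, 0.0346]
tcp_rot: [3.131, 0.245, 0.004]
wrist_force: [-0.3, -0.1, -0.4]
width: 1.001
grip_force: 0.0
```

```bash
python3 p.py .516 -.106 .0285 8.8
```

```text
turn [ 0.06 -0.16  0.14] travel [-1.9  0.5  6.1] | pos [ 0.5178 -0.1052  0.0346] q [-0.25  0.2   2.09  0.    0.85  1.17] F [-0.3  -0.15 -0.42] w 1.001 t 22.25
```

Emit:
jog_arm(
  commands=[
    {"travel":[-1,0.5,4.5],"rot":[0,0,0],"claw":0},
    {"travel":[0,0,0],"rot":[0,0,0],"claw":100},
    {"travel":[0,0,0],"rot":[0,0,0],"claw":140},
    {"travel":[0,0,0],"rot":[0,0,0],"claw":200},
    {"travel":[0,0,0],"rot":[0,0,0],"claw":200},
  ],
)

```text
time: 22.75
tool_pos: [0.5156, -0.1061, 0.0289]
tcp_rot: [3.132, 0.244, 0.001]
wrist_force: [-0.1, 0.6, -0.0]
width: 0.384
grip_force: 39.6
```

Emit:
jog_arm(
  commands=[
    {"travel":[0,0,0],"rot":[0,0,0],"claw":200},
    {"travel":[0,0,0],"rot":[0,0,0],"claw":200},
    {"travel":[0,0,0],"rot":[0,0,0],"claw":200},
    {"travel":[0,0,0],"rot":[0,0,0],"claw":200},
    {"travel":[0,0,0],"rot":[0,0,0],"claw":200},
  ],
)

```text
time: 23.25
tool_pos: [0.5155, -0.1061, 0.0289]
tcp_rot: [3.132, 0.244, 0.0]
wrist_force: [-1.4, -0.4, 5.5]
width: 0.379
grip_force: 39.8
```

```bash
python3 p.py .516 -.106 .0285 8.8; python3 -c "
from workcell import monitor as m;s=m.read_state();print(s['grip_force'])"
```

```text
turn [ 0.01 -0.01  0.11] travel [ 0.5 -0.   0.4] | pos [ 0.5155 -0.1061  0.0289] q [-0.25  0.2   2.09 -0.    0.84  1.17] F [-1.42 -0.43  5.51] w 0.379 t 23.25
39.84340488910675
```

Emit:
jog_arm(
  commands=[
    {"travel":[0,0,-6],"rot":[0,0,0],"claw":200},
    {"travel":[0,0,-12],"rot":[0,0,0],"claw":200},
    {"travel":[0,0,-20],"rot":[0,0,0],"claw":200},
    {"travel":[0,0,-30],"rot":[0,0,0],"claw":200},
    {"travel":[0,0,-35],"rot":[0,0,0],"claw":200},
  ],
)

```text
time: 23.75
tool_pos: [0.5139, -0.1055, 0.1314]
tcp_rot: [-3.131, -0.244, 0.005]
wrist_force: [1.1, 0.7, -3.4]
width: 0.378
grip_force: 40.0
```

Emit:
jog_arm(
  commands=[
    {"travel":[0,0,-20],"rot":[0,0,0],"claw":200},
    {"travel":[0,0,0],"rot":[0,0,0],"claw":200},
    {"travel":[0,0,0],"rot":[0,0,0],"claw":200},
    {"travel":[0,0,0],"rot":[0,0,0],"claw":200},
    {"travel":[0,0,0],"rot":[0,0,0],"claw":200},
  ],
)

```text
time: 24.25
tool_pos: [0.5138, -0.1056, 0.1494]
tcp_rot: [-3.131, -0.244, 0.006]
wrist_force: [-0.3, -0.6, -2.1]
width: 0.377
grip_force: 40.1
```

```bash
python3 p.py .592 -.337 .15 8.8; python3 - <<'E'
from h import *
c=viewer.read_camera("side"); im=c["color"]; cv2.imwrite("pics/wt.png",cv2.resize(im[80:280,230:430],None,fx=3,fy=3,interpolation=cv2.INTER_CUBIC))
E
```

```text
turn [-0.09  0.2   0.1 ] travel [ 41.8 240.6  -0.6] | pos [ 0.5138 -0.1056  0.1494] q [-0.25  0.05  2.01  0.    1.09  1.17] F [-0.28 -0.56 -2.06] w 0.377 t 24.25
```

View pics/wt.png

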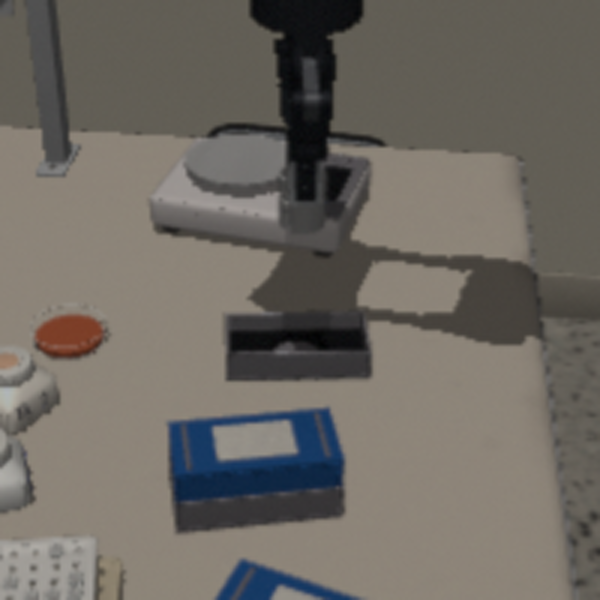

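The weight hangs upright in the gripper and the box below is empty. Next move is over the pan.

Emit:
jog_arm(
  commands=[
    {"travel":[5.2,30,0],"rot":[0,0,0],"claw":200},
    {"travel":[5.2,30,0],"rot":[0,0,0],"claw":200},
    {"travel":[5.2,30,0],"rot":[0,0,0],"claw":200},
    {"travel":[5.2,30,0],"rot":[0,0,0],"claw":200},
    {"travel":[5.2,30,0],"rot":[0,0,0],"claw":200},
  ],
)

```text
time: 24.8
tool_pos: [0.564, -0.251, 0.15]
tcp_rot: [-3.131, -0.244, 0.003]
wrist_force: [0.6, 0.3, -2.5]
width: 0.378
grip_force: 40.2
```

Emit:
jog_arm(
  commands=[
    {"travel":[5.2,30,0],"rot":[0,0,0],"claw":200},
    {"travel":[5.2,30,0],"rot":[0,0,0],"claw":200},
    {"travel":[5.2,30,0],"rot":[0,0,0],"claw":200},
    {"travel":[0,0,0],"rot":[0,0,0],"claw":200},
    {"travel":[0,0,0],"rot":[0,0,0],"claw":200},
  ],
)

```text
time: 25.3
tool_pos: [0.5929, -0.3368, 0.1497]
tcp_rot: [-3.13, -0.242, 0.003]
wrist_force: [-0.2, -0.0, -2.2]
width: 0.377
grip_force: 40.4
```

Emit:
jog_arm(
  commands=[
    {"travel":[0,0,20],"rot":[0,0,0],"claw":200},
    {"travel":[0,0,25],"rot":[0,0,0],"claw":200},
    {"travel":[0,0,15],"rot":[0,0,0],"claw":200},
    {"travel":[0,0,0],"rot":[0,0,0],"claw":200},
    {"travel":[0,0,0],"rot":[0,0,0],"claw":200},
  ],
)

```text
time: 25.8
tool_pos: [0.5934, -0.3359, 0.0912]
tcp_rot: [-3.131, -0.245, 0.001]
wrist_force: [-1.0, -0.4, -2.7]
width: 0.379
grip_force: 40.4
```

```bash
python3 p.py .592 -.337 .0809 8.8
```

```text
turn [-0.05  0.05  0.14] travel [-1.5  0.9 10.3] | pos [ 0.5934 -0.3359  0.0912] q [-0.55  0.39  1.71  0.    1.04  0.86] F [-1.01 -0.39 -2.74] w 0.379 t 25.8
```

Emit:
jog_arm(
  commands=[
    {"travel":[0,0,5],"rot":[0,0,0],"claw":200},
    {"travel":[0,0,3],"rot":[0,0,0],"claw":200},
    {"travel":[0,0,0],"rot":[0,0,0],"claw":200},
    {"travel":[0,0,0],"rot":[0,0,0],"claw":200},
    {"travel":[0,0,0],"rot":[0,0,0],"claw":200},
  ],
)

```text
time: 26.3
tool_pos: [0.5938, -0.3368, 0.0839]
tcp_rot: [3.132, 0.244, 0.001]
wrist_force: [0.3, -0.0, -2.0]
width: 0.377
grip_force: 40.4
```

Emit:
jog_arm(
  commands=[
    {"travel":[0,0,1],"rot":[0,0,0],"claw":200},
    {"travel":[0,0,0],"rot":[0,0,0],"claw":200},
    {"travel":[0,0,0],"rot":[0,0,0],"claw":200},
    {"travel":[0,0,0],"rot":[0,0,0],"claw":200},
    {"travel":[0,0,0],"rot":[0,0,0],"claw":200},
  ],
)

```text
time: 26.8
tool_pos: [0.5936, -0.3367, 0.0825]
tcp_rot: [-3.132, -0.244, 0.0]
wrist_force: [-0.4, 0.4, -2.6]
width: 0.375
grip_force: 40.4
```

```bash
python3 p.py .592 -.337 .0809 8.8
```

```text
turn [-0.   0.   0.1] travel [-1.7  0.1  1.6] | pos [ 0.5936 -0.3367  0.0825] q [-0.55  0.4   1.72  0.    1.03  0.86] F [-0.35  0.4  -2.57] w 0.375 t 26.8
```

Emit:
jog_arm(
  commands=[
    {"travel":[0,0,1],"rot":[0,0,0],"claw":200},
    {"travel":[0,0,0],"rot":[0,0,0],"claw":200},
    {"travel":[0,0,0.6],"rot":[0,0,0],"claw":200},
    {"travel":[0,0,0],"rot":[0,0,0],"claw":200},
    {"travel":[0,0,0],"rot":[0,0,0],"claw":200},
  ],
)

```text
time: 27.3
tool_pos: [0.5936, -0.3367, 0.081]
tcp_rot: [3.132, 0.244, 0.0]
wrist_force: [-0.0, 0.5, -1.4]
width: 0.378
grip_force: 40.6
```

Emit:
jog_arm(
  commands=[
    {"travel":[0,0,0],"rot":[0,0,0],"claw":200},
    {"travel":[0,0,0],"rot":[0,0,0],"claw":200},
    {"travel":[0,0,0],"rot":[0,0,0],"claw":200},
    {"travel":[0,0,0],"rot":[0,0,0],"claw":200},
    {"travel":[0,0,0],"rot":[0,0,0],"claw":200},
  ],
)

```text
time: 27.8
tool_pos: [0.5936, -0.3367, 0.081]
tcp_rot: [3.132, 0.244, 0.0]
wrist_force: [-0.5, 0.6, -2.1]
width: 0.377
grip_force: 40.6
```

Emit:
jog_arm(
  commands=[
    {"travel":[0,0,0.6],"rot":[0,0,0],"claw":200},
    {"travel":[0,0,0],"rot":[0,0,0],"claw":200},
    {"travel":[0,0,0.5],"rot":[0,0,0],"claw":200},
    {"travel":[0,0,0],"rot":[0,0,0],"claw":200},
    {"travel":[0,0,0],"rot":[0,0,0],"claw":200},
  ],
)

```text
time: 28.3
tool_pos: [0.5937, -0.3367, 0.081]
tcp_rot: [3.132, 0.244, 0.001]
wrist_force: [-3.3, 1.6, 5.7]
width: 0.379
grip_force: 41.2
```

Emit:
jog_arm(
  commands=[
    {"travel":[0,0,0],"rot":[0,0,0],"claw":200},
    {"travel":[0,0,0],"rot":[0,0,0],"claw":200},
    {"travel":[0,0,0],"rot":[0,0,0],"claw":200},
    {"travel":[0,0,0],"rot":[0,0,0],"claw":200},
    {"travel":[0,0,0],"rot":[0,0,0],"claw":200},
  ],
)

```text
time: 28.8
tool_pos: [0.5937, -0.3367, 0.0809]
tcp_rot: [3.132, 0.244, 0.001]
wrist_force: [-3.3, 1.5, 5.8]
width: 0.374
grip_force: 41.2
```

Contact is made at z 0.081, as predicted. Back off the 0.5 mm of press, open and rise.

Emit:
jog_arm(
  commands=[
    {"travel":[0,0,-0.6],"rot":[0,0,0],"claw":200},
    {"travel":[0,0,0],"rot":[0,0,0],"claw":200},
    {"travel":[0,0,0],"rot":[0,0,0],"claw":120},
    {"travel":[0,0,0],"rot":[0,0,0],"claw":60},
    {"travel":[0,0,0],"rot":[0,0,0],"claw":0},
  ],
)

```text
time: 29.3
tool_pos: [0.5937, -0.3368, 0.08]
tcp_rot: [3.132, 0.244, 0.0]
wrist_force: [-0.3, -0.3, 0.1]
width: 0.85
grip_force: 0.0
```

Emit:
jog_arm(
  commands=[
    {"travel":[0,0,0],"rot":[0,0,0],"claw":0},
    {"travel":[0,0,0],"rot":[0,0,0],"claw":0},
    {"travel":[0,0,0],"rot":[0,0,0],"claw":0},
    {"travel":[0,0,-20],"rot":[0,0,0],"claw":0},
    {"travel":[0,0,-30],"rot":[0,0,0],"claw":0},
  ],
)

```text
time: 29.8
tool_pos: [0.5917, -0.3355, 0.1278]
tcp_rot: [-3.129, -0.244, 0.008]
wrist_force: [0.8, -0.6, -0.1]
width: 0.998
grip_force: 0.0
```

Emit:
jog_arm(
  commands=[
    {"travel":[0,0,-40],"rot":[0,0,0],"claw":0},
    {"travel":[-30,0,-20],"rot":[0,0,0],"claw":0},
    {"travel":[-45,0,0],"rot":[0,0,0],"claw":0},
    {"travel":[-45,0,0],"rot":[0,0,0],"claw":0},
    {"travel":[-30,0,0],"rot":[0,0,0],"claw":0},
  ],
)

```text
time: 30.3
tool_pos: [0.443, -0.3599, 0.1906]
tcp_rot: [3.132, 0.243, -0.001]
wrist_force: [-0.2, 0.7, 0.5]
width: 1.002
grip_force: 0.0
```

Emit:
jog_arm(
  commands=[
    {"travel":[0,0,0],"rot":[0,0,0],"claw":0},
    {"travel":[0,0,0],"rot":[0,0,0],"claw":0},
    {"travel":[0,0,0],"rot":[0,0,0],"claw":0},
    {"travel":[0,0,0],"rot":[0,0,0],"claw":0},
    {"travel":[0,0,0],"rot":[0,0,0],"claw":0},
  ],
)

```text
time: 30.8
tool_pos: [0.4464, -0.3597, 0.1902]
tcp_rot: [-3.132, -0.246, -0.0]
wrist_force: [0.6, -0.8, -0.9]
width: 1.003
grip_force: 0.0
```

```bash
python3 - <<'E'
from h import *
c=viewer.read_camera("top"); d=viewer.read_camera("side")
a=cv2.resize(c["color"][130:260,110:490],None,fx=2.1,fy=2.1); b=cv2.resize(d["color"][100:340,190:430],None,fx=1.3,fy=1.3)
o=np.zeros((a.shape[0]+b.shape[0],a.shape[1],3),np.uint8); o[:a.shape[0]]=a; o[a.shape[0]:,:b.shape[1]]=b; cv2.imwrite("pics/end.png",o); print(o.shape)
E
```

```text
(585, 798, 3)
```

View pics/end.png

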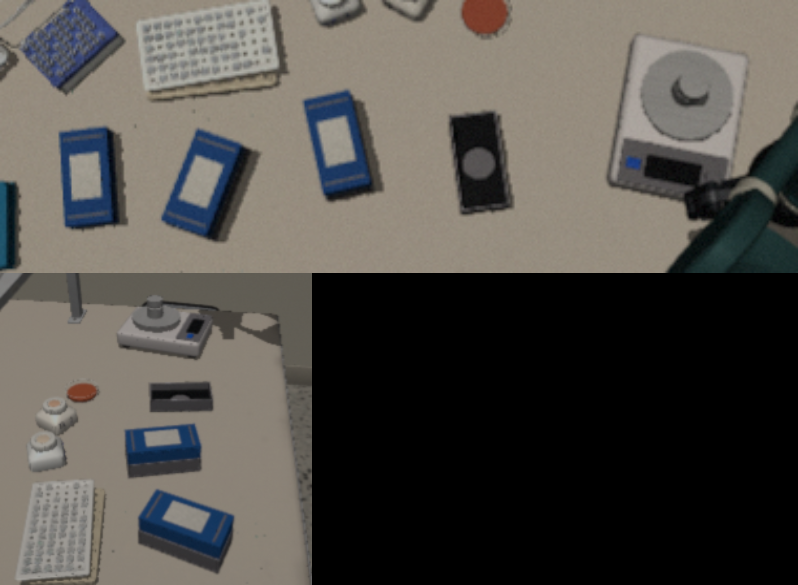

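The weight stands upright in the middle of the pan at (690,92). Box C at (480,162) is open and empty, its lid lies at (87,177), and the other two boxes are closed in place.

```bash
python3 -c "
from workcell import workorder; print(workorder.finish_job())"
```

```text
the job is handed in; nothing more can be done
None
```

The job is handed in at about 31 s: the right-hand box was the heavy one, its steel weight now stands on the balance pan, its lid lies on the free bench at the left, and the other two boxes are closed and back where they stood.

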